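# Spread a snap ring over a sanding-drum axle and hold it at its groove

### The job

The sole-sanding drum needs its snap ring back on the axle stub. Take the ring pliers from their wooden rack, put their tips in the gap between the ring's two lugs, squeeze to spread the ring, lift it with the pliers alone, and slide it gently down over the axle stub until it lies on the washer, level with the groove. Finish while still holding the pliers squeezed, so that the ring stays spread around the groove, and leave the other things on the bench where they are.

Things in the scene. Friction and masses are not known exactly. Their poses are not given: they have to be found in the camera images.
- pliers: Upright ring pliers, 160 mm long, 0.16 kg, black grips up, steel tips down. Origin: centre of the pivot block (30 x 18 x 12 mm along x, y, z); z up, y across the two halves; alike after a half turn about z. Each half is one lever: squeezing the grips together along y moves the tips apart. Parts look the same on both sides.
- pliers_left (a joint): Turn of each half of the pliers (both turn alike): 0 unsqueezed, 0.18 rad at the built-in stop. At the stop the spread is the right one for the ring; a firm grip against the stop does no harm. While squeezing, the tips sink about 1 mm below where they were relative to the barrels.
- grip_left (a point): Outer side of the black grip barrel (14 mm thick, 20 mm long along x) on the pliers' +y side. Hold the pliers by both barrels: unsqueezed 62 mm over their outer sides, centres 72 mm above the pivot; at the stop 36 mm and 75 mm. Handles end 13 mm above the barrel centres. A spring pushes them apart: 5 N at rest, 9 N at the stop; the spread ring adds about 5 N.
- grip_right (a point): The same on the -y side.
- tip_left (a point): Lower outer edge of the tip at the pliers' +y side, 69 mm below the pivot unsqueezed, 67 mm at the stop. The two flat tips are 7 mm along x, 4 mm thick and 9 mm long, below a shoulder that reaches 4 mm further outward; over their outer faces they measure 8 mm unsqueezed, 32 mm at the stop.
- tip_right (a point): The same on the -y side.
- rack: Fixed wooden rack, base 64 x 90 mm, two upright walls (x = +-10 to +-22 mm, 50 mm long along y, tops 90 mm above the bench). The pliers' pivot block lies on the wall tops, the jaws hang in the slot between; they come straight up and are clear after 70 mm. Origin: centre of the underside, y along the slot.
- ring: Open dark steel snap ring, 44 mm outside, 34 mm inside, 4 mm thick, 36 g, flat on the pad. Two teeth at its sides reach to 13 mm from the centre, so unspread it cannot pass the axle. Origin: ring centre at its underside, x towards the gap and the two lugs, z up. Its halves turn about a point 19.5 mm behind the centre.
- ring_left (a joint): Turn of each half of the ring (both alike): 0 unspread, 0.30 rad at most. The teeth clear the axle above about 0.12; with the pliers' tips between the lugs and squeezed to the stop it stands at about 0.20. It springs back when let go.
- lug_left (a point): Middle of the top edge of the inner face of the lug at the ring's +y side: unspread 24 mm ahead and 8 mm to the side of the centre; at 0.20 22 and 16 mm. Lugs are 10 mm tall, 10 mm along x, 5 mm thick; gap between them 13 to 17 mm unspread. The tips' outward push on these faces carries the ring, the shoulders over the lugs' tops.
- lug_right (a point): The same on the -y side.
- pad: Fixed cork pad 110 x 110 x 8 mm on which the ring lies at the start. Origin: centre of the underside.
- drum: Fixed brown sanding drum (90 mm wide) on a round grey base (120 mm wide), under an aluminium washer (64 mm wide), its top 72 mm above the bench. From its middle an upright steel axle stub, 30 mm diameter, sticks up 19 mm: the lowest 7 mm is the groove (25 mm diameter), above it a 12 mm nose with chamfered edge. Origin: centre of the underside.
- groove (a point): On the axle's centre line at the washer's top, the lower edge of the groove. The ring's underside belongs here.
- hammer: Loose bystander: hammer lying on the bench.
- tin: Loose bystander: tin, 60 mm wide, 60 mm tall, origin at the underside.
- weight: Loose bystander: steel block 60 x 40 x 28 mm, origin at the underside.
- knife: Loose bystander: closed craft knife 130 x 18 x 10 mm.
There are look-alikes about, which are no part of the job. Of the things like the ring, leave any that is green; of the rest the smaller one is meant.

How it is judged:
By the outcome, as a careful person would: the job done as asked, in the order asked, and still so for the second after the job is handed in, while the arm keeps its last pose, push and grip.
It also fails if it takes over 64 s, if anything falls off the work surface, if the arm or the gripper's body presses on something with over 40 N, if the wrist force passes 120 N, or if a joint passes its speed limit or range.

### The arm

A 6-joint arm with a two-finger parallel gripper is mounted at the origin on the work surface. World frame = base frame: x ahead of the robot, y to its left, z up, the work surface at z = 0. Lengths are in m, angles in rad, forces in N, time in s.
With the tool pointing down it reaches from about 0.35 to 1 m from the base axis. Payload 7.1 kg.
Tool frame: the origin (TCP) lies between the finger pads; the fingertips stand 14 mm ahead of it and the grasp point (between the pads) lies 5 mm behind it; z points along the fingers, y is the line along which they close (so a half turn about z gives the same grasp; the last joint's range is limited). The gripper opens to 85 mm and grips with 20 to 120 N. Pads are 22 mm wide; open, the fingers measure 114 mm over their backs; the gripper's body (76 mm by 85 mm) begins 54 mm behind the grasp point. The pads swing forward as they close: fully open they stand 13 mm farther back than shut.
Start: joints at [-1.147, 0.423, 1.63, -0, 1.089, -0.019], TCP at [0.268, -0.565, 0.245] pointing down, gripper open.
Joint ranges: [-3, 3], [-0.9, 2.11], [0.09, 2.58], [-1.31, 4.45], [0.11, 2.69], [-2.54, 2.54]. Speed limits (rad/s): [2.39, 2.39, 3.01, 3.14, 3.14, 3.14].

### API

Orientations are given as a unit quaternion [w, x, y, z].
In Python, from cell import telemetry, optics, workorder gives the robot as it stands.
- The arm moves only by the tool send_rows, never from a script. Its argument "rows" is text: rows parted by semicolons, each of 4 numbers parted by spaces: the shift along the tool's x, y, z in m, then the turn about the tool's z in degrees. In form: tx ty tz turn; .... A call has 1 to 10 rows; each row is the pose to reach, as a shift and turn from the pose commanded when the call began, along the tool's axes at that moment; what a row does not reach only later rows make up. A row lasts 1/10 s, in which the tool goes at most 50 mm and 8.59 degrees, less where a joint would pass 70% of its speed; a pose out of reach is approached as far as the arm can. A call with a gripper value outside its range is refused whole. "hand" is the opening, from -1 (shut) to 1 (fully open), set as the call begins (left out, the last holds). The fingers move at their own pace and stop on an object; the grip force is fixed at half the most. Time passes only in rows, so rows that repeat a pose let the fingers close. It gives the time, the measured TCP pose, the force, the opening and the grip force at its end, in the units of the state.
- telemetry.get_obs(): the state, without advancing time (a new reading comes with each control period).
- optics.grab_frame(name): name is "scene" or "top" or "wrist"; returns a dict with "color" (420x560x3 uint8, red, green, blue), "K" (3x3 intrinsics, pixels), "origin" and "orientation" of the camera in the world. Camera axes: x right, y down, z forward; pixel columns grow to the right and rows downward; lengths in m; the calibration is good to about 2 mm. A picture is of the moment at which its call begins. There is no depth.
- workorder.finish_job(): hands the job in; it is judged then, once.
The state is a dict: "t": time; "qpos": joint angles; "qvel": joint speeds; "tau": joint torques, N m; "eef_pos": TCP position; "tcp_rot": TCP orientation; "contact_force": force on the tool from outside, world axes, zero at the start; "wrist_torque": the same for the moment, N m; "gripper_width": opening from 0.0 (shut) to 1.0 (fully open); "grasp_force": force on a finger pad.
Only numpy, scipy, OpenCV 4.12 (cv2) and the standard library are available. Lean on these libraries where they do the work, as an engineer would, in place of code of your own. Each camera call takes 0.05 s, during which the arm holds its last target. There are 200 camera calls.

## Working session

There is one attempt and no reset: what is moved stays moved. The work goes in short steps, Python scripts to look and compute and a tool call to move; the robot and the scene stay as the last step left them, time stands still between calls to the robot, and variables do not carry over. Pictures are saved under pics/ and viewed, at most 10 in all, crops included, and the job is handed in when it is done.

Besides the shell and the picture viewer there is one more tool, called after "Emit:" by a JSON object that holds its "op" and its "data", one argument or row to a line. send_rows: Moves the arm, as the interface text tells. Its arguments: {"type":"object","properties":{"rows":{"type":"string"},"hand":{"type":"number"}},"required":["rows"]}

```bash
mkdir -p pics
python3 - <<'E'
from cell import telemetry, optics
import cv2
o=telemetry.get_obs();print(o)
for n in("scene","top","wrist"):
    f=optics.grab_frame(n);print(n,f["K"],f["origin"],f["orientation"])
    cv2.imwrite(f"pics/{n}0.png",f["color"][:,:,::-1])
E
```

```text
{'t': 0.0, 'qpos': array([-1.14698662e+00,  4.23833224e-01,  1.63072497e+00, -1.84659553e-05,
        1.08858625e+00, -1.90092426e-02]), 'qvel': array([-3.97399583e-04, -1.49734903e-03, -1.89523165e-03, -2.46515706e-04,
        2.27057099e-03,  7.98748062e-05]), 'tau': array([-9.20431194e-04, -5.57393539e+01, -2.81746835e+01, -1.18881730e-04,
        7.28553408e-03, -5.38258931e-06]), 'eef_pos': array([ 0.26759651, -0.56421759,  0.24453669]), 'tcp_rot': array([-7.58413783e-04,  9.75587655e-01,  2.19609028e-01, -1.63981413e-04]), 'contact_force': array([-0.41823595,  0.27432545, -0.31374026]), 'wrist_torque': array([ 0.02673401, -0.00763763, -0.00554541]), 'grasp_force': 0.0, 'gripper_width': 0.9988871013196552}
scene [[421.55188049   0.         279.7887002 ]
 [  0.         421.55188049 212.38342925]
 [  0.           0.           1.        ]] [ 0.93291718 -0.59262426  0.6415415 ] [-0.44354223  0.85526603  0.23385593 -0.13077351]
top [[471.07819915   0.         280.79620345]
 [  0.         471.07819915 216.16687471]
 [  0.           0.           1.        ]] [0.47403608 0.02367481 1.13741998] [ 0.02041467 -0.70157624  0.71148481 -0.03410847]
wrist [[319.04354808   0.         279.48473548]
 [  0.         319.04354808 206.87864515]
 [  0.           0.           1.        ]] [ 0.33046383 -0.5345796   0.37271341] [ 0.11687202  0.83690836 -0.52935389 -0.07556314]
```

Run:
```python
import cv2,numpy as np
a=cv2.imread("pics/scene0.png");b=cv2.imread("pics/top0.png")
cv2.imwrite("pics/a.png",cv2.resize(b,(784,588),interpolation=cv2.INTER_CUBIC))
```

```text
(no output)
```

View pics/a.png

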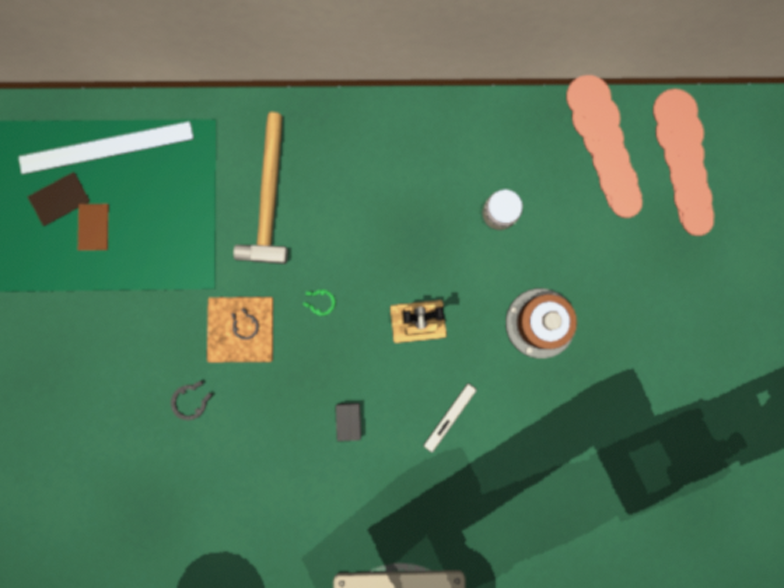

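View pics/scene0.png

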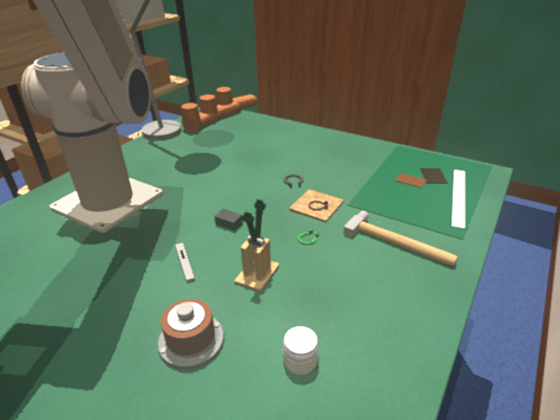

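The top view (784-wide) shows three ring-like things: a dark ring on the cork pad at (245,322), a bigger dark one on the bench at (190,400), and a green one at (320,302). I choose the one on the pad. The pliers and rack are at (420,318) and the drum at (552,320). Next is a close crop to check.

```bash
cat > h.py <<'E'
import numpy as np,cv2
from scipy.spatial.transform import Rotation as R
from cell import telemetry,optics
def rot(q): return R.from_quat([q[1],q[2],q[3],q[0]]).as_matrix()
def proj(f,P):
    P=np.atleast_2d(P); c=(P-f["origin"])@rot(f["orientation"]); p=c@f["K"].T
    return p[:,:2]/p[:,2:]
def back(f,uv,z):
    uv=np.atleast_2d(uv); d=np.c_[uv,np.ones(len(uv))]@np.linalg.inv(f["K"]).T@rot(f["orientation"]).T
    o=np.array(f["origin"]); return o+d*((z-o[2])/d[:,2])[:,None]
def totool(v,o=None):
    o=o or telemetry.get_obs(); return rot(o["tcp_rot"]).T@np.asarray(v)
def crop(im,c,h,s):
    x,y=map(int,c);return cv2.resize(im[y-h:y+h,x-h:x+h,::-1],None,fx=s,fy=s,interpolation=cv2.INTER_CUBIC)
E
python3 - <<'E'
from h import *
f=optics.grab_frame("top");im=f["color"];k=560/784
cs=[(175,231),(300,229),(392,230)]
cv2.imwrite("pics/c1.png",np.hstack([crop(im,c,22,6) for c in cs]))
hsv=cv2.cvtColor(im,cv2.COLOR_RGB2HSV)
def cen(m,box):
    x0,y0,x1,y1=box; M=np.zeros(m.shape,np.uint8);M[y0:y1,x0:x1]=m[y0:y1,x0:x1]
    ys,xs=np.nonzero(M);return np.c_[xs,ys].astype(float)
p=cen((hsv[:,:,2]<110),(152,216,191,255)); print("ring n",len(p),p.mean(0),back(f,p.mean(0),.012))
p=cen((hsv[:,:,1]<70)&(hsv[:,:,2]>140),(375,212,412,250));(c,r)=cv2.minEnclosingCircle(p.astype(np.float32));print("washer",len(p),c,r,back(f,c,.072))
print("plier pivot guess",back(f,(300,227),.096))
p=cen((hsv[:,:,0]<30)&(hsv[:,:,1]>60)&(hsv[:,:,2]>90),(145,205,197,262));rr=cv2.minAreaRect(p.astype(np.float32));print("pad",rr,back(f,rr[0],.008))
E
```

```text
ring n 14 [172.42857143 226.71428571] [[0.53909995 0.25975987 0.012     ]]
washer 713 (388.5, 230.5) 22.902063369750977 [[ 0.52030323 -0.24196533  0.072     ]]
plier pivot guess [[ 0.52974886 -0.03929957  0.096     ]]
pad ((171.0, 235.0), (46.0, 46.0), 90.0) [[0.51957034 0.2639368  0.008     ]]
```

View pics/c1.png

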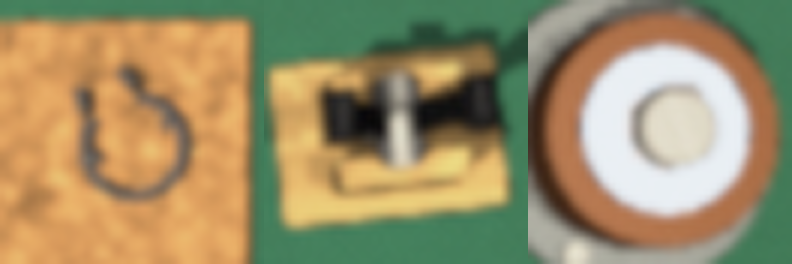

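The crop shows the dark ring on the cork with lugs at crop (84,100) and (132,78), and its centre near (137,147). The pliers' black grips are at (341,113) and (484,98), 49 mm apart as they should be. The washer is centred at (665,130) with radius 32 mm, so the choice is confirmed.

```bash
cat >> h.py <<'E'
def go(target,yawy,ref=None):
    "shift (mm, tool axes) and turn deg so that tool y lies along world angle yawy (deg, mod 180)"
    o=telemetry.get_obs(); T=rot(o["tcp_rot"]); a=np.degrees(np.arctan2(T[1,1],T[0,1]))
    t=-((yawy-a+90)%180-90)
    print("t",round(o["t"],2),"tcp",np.round(o["eef_pos"]*1e3,1),"yaw_y",round(a,2),"tilt",np.round(T[:2,2],4),"w",round(o["gripper_width"],3))
    print("shift mm",np.round(1e3*T.T@(np.array(target)-o["eef_pos"]),1),"turn",round(t,2),"or",round(t-np.sign(t)*180,1),"q6",round(o["qpos"][5],2))
E
python3 - <<'E'
from h import *
f=optics.grab_frame("top")
B=lambda x,y,i,cx,cy,z: back(f,((x-i*264)/6-.4+cx-22,y/6-.4+cy-22),z)[0]
g1=B(341,113,1,300,229,.168);g2=B(484,98,1,300,229,.168);d=g1-g2
print("grips",g1,g2,(g1+g2)/2,np.linalg.norm(d),"yaw y",np.degrees(np.arctan2(d[1],d[0])))
l1=B(84,100,0,175,231,.015);l2=B(130,78,0,175,231,.015);c=B(137,147,0,175,231,.01)
print("lugs",l1,l2,"c",c,"yaw",np.degrees(np.arctan2(*((l1+l2)/2-c)[[1,0]])),np.linalg.norm((l1+l2)/2-c))
print("washer",B(665,130,2,392,230,.072),"axle",B(675,126,2,392,230,.091))
y=np.degrees(np.arctan2(d[1],d[0]))
go([*((g1+g2)/2)[:2],.25],y)
E
```

```text
grips [ 0.52940214 -0.01525986  0.168     ] [ 0.53389829 -0.06458016  0.168     ] [ 0.53165021 -0.03992001  0.168     ] 0.0495248172213179 yaw y 95.20882230534704
lugs [0.5425597  0.27292953 0.015     ] [0.55104521 0.25481385 0.015     ] c [0.52387193 0.25300119 0.01      ] yaw 25.363883055469202 0.02586458457903318
washer [ 0.52298413 -0.25104069  0.072     ] axle [ 0.52354954 -0.24993121  0.091     ]
t 0.25 tcp [ 267.7 -564.5  245. ] yaw_y -64.63 tilt [-0.0003  0.0007] w 1.001
shift mm [ 463.2 -360.9   -4.8] turn 20.16 or -159.8 q6 -0.02
```

Emit:
{"op": "send_rows", "data": {
  "rows": "0.04 -0.03 -0.005 2; 0.08 -0.06 -0.005 5; 0.12 -0.09 -0.005 8; 0.16 -0.12 -0.005 11; 0.2 -0.15 -0.005 14; 0.24 -0.18 -0.005 17; 0.28 -0.21 -0.005 20; 0.32 -0.24 -0.005 20; 0.36 -0.27 -0.005 20; 0.4 -0.3 -0.005 20",
  "hand": 1
}}

```text
t: 1.25
eef_pos: [0.5012, -0.1205, 0.2505]
tcp_rot: [0.0, 0.999, 0.047, 0.0]
contact_force: [1.4, -0.9, -0.6]
gripper_width: 0.994
grasp_force: 0.0
```

Run:
```python
from h import *
go([.5317,-.0399,.25],95.2)
```

```text
t 1.25 tcp [ 501.2 -120.5  250.5] yaw_y -84.63 tilt [ 0.0005 -0.0002] w 0.994
shift mm [ 37.9 -77.4   0.5] turn 0.17 or -179.8 q6 1.22
```

Emit:
{"op": "send_rows", "data": {
  "rows": "0.019 -0.04 0 0; 0.038 -0.077 0 0; 0.038 -0.077 0 0; 0.038 -0.077 0 0"
}}

```text
t: 1.65
eef_pos: [0.5312, -0.0414, 0.2502]
tcp_rot: [0.0, 0.999, 0.048, -0.0]
contact_force: [0.0, 0.1, -0.2]
gripper_width: 0.999
grasp_force: 0.0
```

Run:
```python
from h import *
f=optics.grab_frame("wrist");cv2.imwrite("pics/w1.png",f["color"][:,:,::-1])
s=optics.grab_frame("scene");np.save("pics/s1.npy",s["color"])
c=np.array([.5317,-.0399,.168]);y=np.array([np.cos(np.radians(95.2)),np.sin(np.radians(95.2)),0])
for n,P in {"g+":c+.024*y,"g-":c-.024*y,"piv":c-[0,0,.066]}.items(): print(n,proj(f,P),proj(s,P))
go([.5317,-.0399,.163],95.2)
```

```text
g+ [[243.01690891 218.38606515]] [[259.7707839  205.91038238]]
g- [[312.28812455 218.74449815]] [[248.0297994  218.61001061]]
piv [[278.14184197 195.49100438]] [[255.66802255 238.43645996]]
t 1.75 tcp [530.8 -42.9 250.2] yaw_y -84.65 tilt [-0.0005 -0.0002] w 1.0
shift mm [ 1.3 -2.9 87.2] turn 0.15 or -179.8 q6 1.37
```

View pics/w1.png

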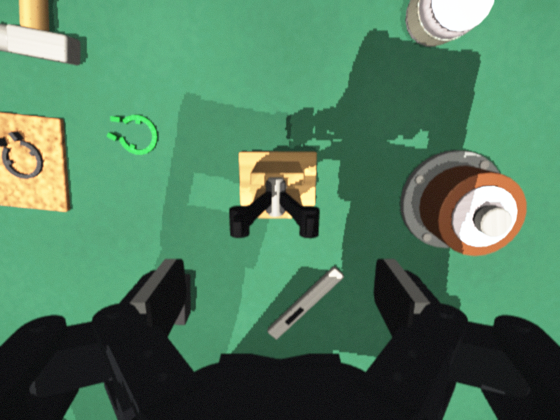

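The wrist view shows the black grips at about (239,222) and (310,222), with the open fingers either side. The pliers sit about 1.5 mm further towards +y than I measured, so I correct for that and descend.

Emit:
{"op": "send_rows", "data": {
  "rows": "0 -0.004 0.02 0; 0 -0.004 0.045 0; 0 -0.004 0.065 0; 0 -0.004 0.08 0; 0 -0.004 0.09 0; 0 -0.004 0.09 0; 0 -0.004 0.09 0",
  "hand": 1
}}

```text
t: 2.45
eef_pos: [0.531, -0.039, 0.1607]
tcp_rot: [0.0, 0.999, 0.046, 0.0]
contact_force: [0.9, -0.9, 1.5]
gripper_width: 1.0
grasp_force: 0.0
```

Emit:
{"op": "send_rows", "data": {
  "rows": "0 0 0 0; 0 0 0 0; 0 0 0 0; 0 0 0 0; 0 0 0 0",
  "hand": 0.46
}}

```text
t: 2.95
eef_pos: [0.5313, -0.0382, 0.1609]
tcp_rot: [0.0, 0.999, 0.047, 0.001]
contact_force: [0.5, 0.9, 5.1]
gripper_width: 0.727
grasp_force: 2.7
```

Emit:
{"op": "send_rows", "data": {
  "rows": "0 0 0 0; 0 0 0 0; 0 0 0 0; 0 0 0 0",
  "hand": 0.38
}}

```text
t: 3.35
eef_pos: [0.5315, -0.0382, 0.1613]
tcp_rot: [0.0, 0.999, 0.047, 0.001]
contact_force: [-0.5, 0.2, 9.0]
gripper_width: 0.693
grasp_force: 7.4
```

Run:
```python
from h import *
f=optics.grab_frame("wrist");cv2.imwrite("pics/w2.png",f["color"][:,:,::-1])
go([.531,-.0385,.25],95.2);print(telemetry.get_obs()["contact_force"],telemetry.get_obs()["grasp_force"])
```

```text
t 3.4 tcp [531.5 -38.2 161.2] yaw_y -84.63 tilt [ 0.0017 -0.    ] w 0.692
shift mm [ -0.4   0.3 -88.8] turn 0.17 or -179.8 q6 1.38
[-0.19167287  0.27433099  9.02697301] 7.38212987780571
```

View pics/w2.png

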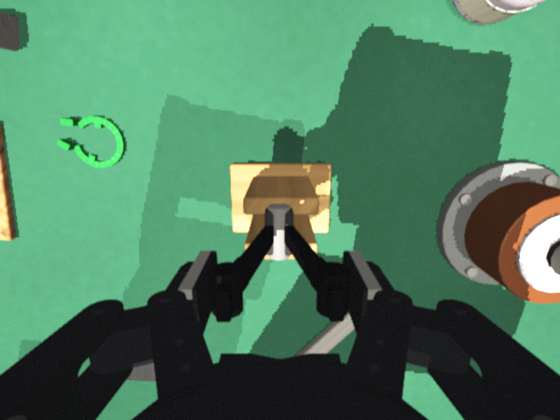

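The pliers are held between the pads, with the grips at (222,290) and (338,290), centred. Now I lift straight up.

Emit:
{"op": "send_rows", "data": {
  "rows": "0 0 -0.005 0; 0 0 -0.015 0; 0 0 -0.03 0; 0 0 -0.045 0; 0 0 -0.06 0; 0 0 -0.075 0; 0 0 -0.09 0; 0 0 -0.095 0; 0 0 -0.095 0"
}}

```text
t: 4.3
eef_pos: [0.531, -0.0383, 0.256]
tcp_rot: [0.0, 0.999, 0.047, 0.001]
contact_force: [-1.2, 0.2, -1.4]
gripper_width: 0.689
grasp_force: 5.2
```

Run:
```python
from h import *
s=optics.grab_frame("scene");f=optics.grab_frame("wrist")
o=telemetry.get_obs();p=o["eef_pos"];T=rot(o["tcp_rot"])
print(o["grasp_force"],o["gripper_width"])
for n,d in {"grip":.005,"piv":-.067,"tip":-.136}.items():
    P=p+[0,0,d]; print(n,proj(s,P),proj(f,P))
cs=crop(s["color"],proj(s,p-[0,0,.07])[0],70,3)
cv2.imwrite("pics/s2.png",np.hstack([cs,cv2.resize(f["color"][150:360,190:370,::-1],(360,420))]))
r,_=[.52387,.2530],0
# tips go at lug line: 23 mm ahead of ring centre
u=np.array([np.cos(np.radians(25.4)),np.sin(np.radians(25.4))])
go([*(np.array(r)+.023*u),.25],115.4)
```

```text
5.216347575187683 0.6892831402523986
grip [[251.38470894 170.70984935]] [[279.61917728 283.01754138]]
piv [[253.41338344 203.15157722]] [[279.71402785 226.99077978]]
tip [[255.17498425 231.32237245]] [[279.75989564 199.89738919]]
t 4.4 tcp [530.4 -38.2 254.8] yaw_y -84.63 tilt [-0.0009  0.0001] w 0.689
shift mm [  42.4 -298.4    4.8] turn -20.03 or 160.0 q6 1.38
```

View pics/s2.png

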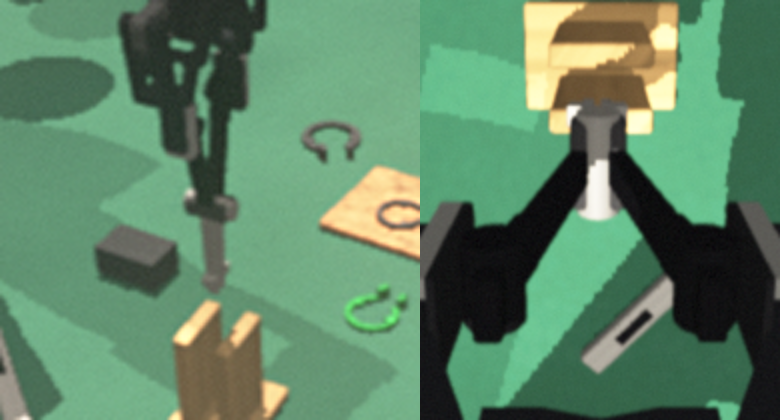

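The scene crop shows the pliers hanging straight, clear of the rack. The tips at (213,287) in the crop agree with tip z ≈ tcp − 0.134. Next I go over the ring.

Emit:
{"op": "send_rows", "data": {
  "rows": "0.003 -0.015 0 -2; 0.007 -0.045 0 -5; 0.012 -0.08 0 -8; 0.017 -0.115 0 -11; 0.022 -0.15 0 -14; 0.027 -0.185 0 -17; 0.032 -0.22 0 -20; 0.037 -0.255 0 -20; 0.041 -0.285 0 -20; 0.042 -0.298 0 -20"
}}

```text
t: 5.4
eef_pos: [0.544, 0.2655, 0.2544]
tcp_rot: [-0.0, 0.975, 0.221, -0.001]
contact_force: [-0.1, 0.3, -2.3]
gripper_width: 0.695
grasp_force: 5.2
```

Emit:
{"op": "send_rows", "data": {
  "rows": "0 0 0.02 0; 0 0 0.04 0; 0 0 0.06 0; 0 0 0.065 0; 0 0 0.065 0; 0 0 0.065 0"
}}

```text
t: 6.0
eef_pos: [0.5451, 0.2624, 0.1909]
tcp_rot: [-0.0, 0.976, 0.22, 0.0]
contact_force: [0.4, 0.4, -0.6]
gripper_width: 0.688
grasp_force: 5.2
```

Run:
```python
from h import *
f=optics.grab_frame("wrist");s=optics.grab_frame("scene")
np.savez("pics/w3.npz",f=f["color"],s=s["color"],fo=f["origin"],fq=f["orientation"])
go([.5446,.2629,.25],115.4);o=telemetry.get_obs();p=o["eef_pos"]
print(o["grasp_force"])
print("tip w/s",proj(f,p-[0,0,.134]),proj(s,p-[0,0,.134]))
print("ring c",proj(f,[.5239,.2530,.01]),"lugmid",proj(f,[.5446,.2629,.018]))
a=cv2.resize(f["color"][120:320,190:370,::-1],None,fx=2.2,fy=2.2,interpolation=cv2.INTER_CUBIC)
b=crop(s["color"],proj(s,[.535,.258,.04])[0],35,5)
cv2.imwrite("pics/w3.png",np.hstack([a,np.pad(b,((0,a.shape[0]-b.shape[0]),(0,0),(0,0)))]))
print(proj(s,[.535,.258,.04])[0])
```

```text
t 6.1 tcp [545.4 262.6 191.5] yaw_y -64.63 tilt [0.0016 0.0007] w 0.697
shift mm [ -0.5  -0.6 -58.6] turn -0.03 or 180.0 q6 1.56
5.217336863279343
tip w/s [[280.02277211 200.43069801]] [[325.44097358 190.74279082]]
ring c [[279.44957493 210.92378977]] lugmid [[279.35152898 190.57820218]]
[320.80833471 196.14214507]
```

View pics/w3.png

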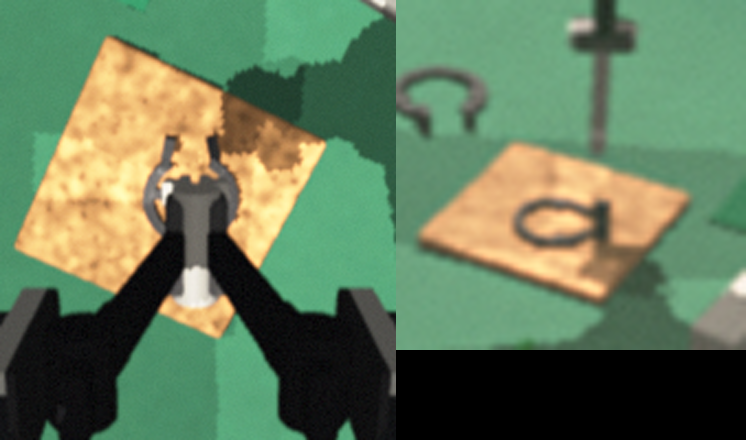

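The wrist crop shows the lugs at (172,150) and (214,150), symmetric and level, so the yaw is right. The ring lies about 2 px left of the pliers' axis at crop x ≈ 197. The scene crop shows the tips above the lug end. I now refine the offset numerically.

Run:
```python
from h import *
from scipy.optimize import minimize
z=np.load("pics/w3.npz");f=optics.grab_frame("wrist");s=optics.grab_frame("scene")
o=telemetry.get_obs();p=o["eef_pos"];print(p)
# filled-polygon model of ring body + lug boxes, compared with dark mask
def hull(f,P): return cv2.convexHull((proj(f,P)*16).round().astype(np.int32))
def model(f,q):
    x,y,a=q;c,n=np.cos(a),np.sin(a);M=np.zeros((420,560),np.uint8)
    W=lambda P:np.asarray(P)@np.array([[c,n,0],[-n,c,0],[0,0,1]])+[x,y,.008]
    for sg in(1,-1):
        t=np.linspace(.42,np.pi,25)*sg
        for t0,t1 in zip(t,t[1:]):
            cv2.fillConvexPoly(M,hull(f,W([[r*np.cos(k),r*np.sin(k),h] for r in(.017,.022) for k in(t0,t1) for h in(0,.004)])),255,shift=4)
        cv2.fillConvexPoly(M,hull(f,W([[X,sg*Y,h] for X in(.019,.029) for Y in(.0075,.0125) for h in(0,.010)])),255,shift=4)
    return M>0
def mask(f,rows,cols,th):
    im=cv2.GaussianBlur(f["color"],(3,3),0);hsv=cv2.cvtColor(im,cv2.COLOR_RGB2HSV)
    M=(hsv[:,:,1]<th)&(hsv[:,:,2]<130);K=np.zeros_like(M);K[rows[0]:rows[1],cols[0]:cols[1]]=1
    return M,K
mw,kw=mask(f,(178,203),(250,305),110);ms,ks=mask(s,(196,216),(302,334),110)
print(mw[kw].sum(),ms[ks].sum())
def cost(q,which="ws"):
    r=0
    for n,F,m,k in(("w",f,mw,kw),("s",s,ms,ks)):
        if n in which: r+=(cv2.GaussianBlur(np.float32(model(F,q)),(0,0),1.5)-cv2.GaussianBlur(np.float32(m),(0,0),1.5))[k].__pow__(2).sum()
    return r
for w in("w","s","ws"):
    best=min((minimize(cost,[.524+i,.253+j,np.radians(25.4)],args=(w,),method="Nelder-Mead",options=dict(initial_simplex=np.array([[.524+i,.253+j,.44],[.528+i,.253+j,.44],[.524+i,.257+j,.44],[.524+i,.253+j,.52]]))) for i in(-.003,.003) for j in(-.003,.003)),key=lambda r:r.fun)
    q=best.x;c=np.array([q[0]+.024*np.cos(q[2]),q[1]+.024*np.sin(q[2])]);print(w,np.round(q[:2]*1e3,1),np.degrees(q[2]),best.fun,"lugmid",c*1e3)
    go([*c,p[2]],90+np.degrees(q[2]))
```

```text
[0.54525783 0.2625231  0.19131102]
192 73
w [520.1 249.7] 34.36194638584022 65.5488510131836 lugmid [539.87771169 263.27653698]
t 6.2 tcp [545.3 262.5 191.3] yaw_y -64.63 tilt [0.0015 0.0007] w 0.69
shift mm [-4.5 -3.  -0. ] turn -8.99 or 171.0 q6 1.56
s [527.8 257. ] 19.820525916713365 48.18854522705078 lugmid [550.3715456  265.14336109]
t 6.2 tcp [545.3 262.5 191.3] yaw_y -64.63 tilt [0.0015 0.0007] w 0.69
shift mm [ 5.7 -0.2  0. ] turn 5.55 or -174.5 q6 1.56
ws [522.2 254.4] 27.143854023507533 130.99681091308594 lugmid [543.52655016 265.33398145]
t 6.2 tcp [545.3 262.5 191.3] yaw_y -64.63 tilt [0.0015 0.0007] w 0.69
shift mm [-0.4 -3.3 -0. ] turn -1.78 or 178.2 q6 1.56
```

Emit:
{"op": "send_rows", "data": {
  "rows": "0 -0.001 0.01 -1; 0 -0.002 0.02 -1; 0 -0.002 0.025 -1; 0 -0.002 0.027 -1; 0 -0.002 0.027 -1; 0 -0.002 0.027 -1"
}}

```text
t: 6.8
eef_pos: [0.544, 0.2642, 0.1633]
tcp_rot: [0.0, 0.974, 0.228, 0.0]
contact_force: [0.3, 0.1, -1.4]
gripper_width: 0.693
grasp_force: 5.2
```

Run:
```python
from h import *
f=optics.grab_frame("wrist");s=optics.grab_frame("scene")
o=telemetry.get_obs();p=o["eef_pos"];T=rot(o["tcp_rot"]);go([.5446,.2629,.162],115.4)
W=lambda x,y,z:p+x*T[:,0]+y*T[:,1]-[0,0,p[2]-z]
tz=p[2]-.134
pts=[W(0,0,tz)]+[W(sx*.005,sy*.008,.018) for sx in(1,-1) for sy in(1,-1)]  # expected lug inner top edges if aligned
print("tip,lug edges w",np.round(proj(f,pts),1).tolist());print("s",np.round(proj(s,pts),1).tolist())
A=cv2.resize(f["color"][160:235,225:335,::-1],None,fx=7,fy=7,interpolation=cv2.INTER_CUBIC)[:,:400+370]
x0,y0=300,175
B=cv2.resize(s["color"][y0:y0+42,x0:x0+42,::-1],None,fx=0+9,fy=9,interpolation=cv2.INTER_CUBIC)
A=cv2.resize(f["color"][165:225,250:310,::-1],None,fx=6.3,fy=6.3,interpolation=cv2.INTER_CUBIC)
for q in proj(f,pts)[1:]: cv2.circle(A,tuple(int(v) for v in (q+.5-[250,165])*6.3),2,(0,0,255),-1)
for q in proj(s,pts): cv2.circle(B,tuple(int(v) for v in (q+.5-[x0,y0])*9),2,(0,0,255),-1)
cv2.imwrite("pics/w4.png",np.hstack([A,B]))
```

```text
t 6.9 tcp [544.2 264.3 163.6] yaw_y -63.63 tilt [0.0006 0.0003] w 0.69
shift mm [-0.2  1.4  1.6] turn 0.97 or -179.0 q6 1.54
tip,lug edges w [[280.1, 200.5], [289.1, 191.6], [271.0, 191.6], [289.1, 202.5], [271.0, 202.5]]
s [[324.8, 199.2], [326.5, 204.6], [326.5, 201.3], [322.7, 204.5], [322.7, 201.2]]
```

View pics/w4.png

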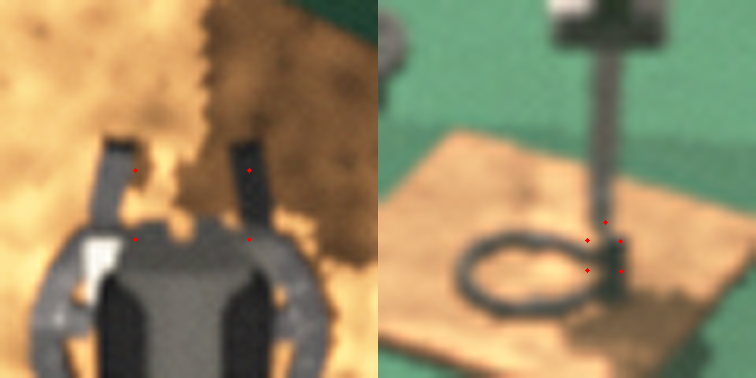

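The wrist crop shows the lugs' inner edges at 135/233 (front, row 150) and 120/245 (rear). The pliers' axis is at about 185, so the sideways fit is good. The lugs lie about 2.5 mm further ahead, which the scene crop also shows. I shift and lower.

Emit:
{"op": "send_rows", "data": {
  "rows": "0.0013 -0.0003 0 0; 0.0025 -0.0005 0.002 0; 0.0025 -0.0005 0.006 0; 0.0025 -0.0005 0.010 0; 0.0025 -0.0005 0.013 0; 0.0025 -0.0005 0.016 0; 0.0025 -0.0005 0.0175 0; 0.0025 -0.0005 0.0175 0; 0.0025 -0.0005 0.0175 0"
}}

```text
t: 7.8
eef_pos: [0.546, 0.2657, 0.1458]
tcp_rot: [-0.0, 0.974, 0.228, 0.0]
contact_force: [0.4, -0.9, -1.2]
gripper_width: 0.685
grasp_force: 5.2
```

Emit:
{"op": "send_rows", "data": {
  "rows": "0 0 -0.0005 0; 0 0 -0.001 0; 0 0 -0.0015 0; 0 0 -0.0015 0; 0 0 -0.0015 0",
  "hand": 0.2
}}

```text
t: 8.3
eef_pos: [0.5459, 0.2657, 0.1473]
tcp_rot: [-0.0, 0.974, 0.228, 0.0]
contact_force: [-0.2, -0.3, -2.2]
gripper_width: 0.603
grasp_force: 8.3
```

Emit:
{"op": "send_rows", "data": {
  "rows": "0 0 -0.0007 0; 0 0 -0.0013 0; 0 0 -0.0018 0; 0 0 -0.0018 0; 0 0 -0.0018 0; 0 0 -0.0018 0",
  "hand": 0.0
}}

```text
t: 8.9
eef_pos: [0.5458, 0.2657, 0.149]
tcp_rot: [0.0, 0.974, 0.228, -0.0]
contact_force: [0.3, -0.3, -1.1]
gripper_width: 0.506
grasp_force: 11.2
```

Emit:
{"op": "send_rows", "data": {
  "rows": "0 0 -0.0005 0; 0 0 -0.001 0; 0 0 -0.0015 0; 0 0 -0.0015 0; 0 0 -0.0015 0; 0 0 -0.0015 0",
  "hand": -0.14
}}

```text
t: 9.5
eef_pos: [0.5459, 0.2657, 0.1506]
tcp_rot: [0.0, 0.974, 0.228, -0.0]
contact_force: [-0.5, -0.6, -2.1]
gripper_width: 0.432
grasp_force: 13.6
```

Emit:
{"op": "send_rows", "data": {
  "rows": "0 0 -0.0002 0; 0 0 -0.0002 0; 0 0 -0.0002 0; 0 0 -0.0002 0; 0 0 -0.0002 0",
  "hand": -0.3
}}

```text
t: 10.0
eef_pos: [0.5459, 0.2657, 0.1508]
tcp_rot: [0.0, 0.974, 0.228, -0.0]
contact_force: [-0.6, -0.2, -2.5]
gripper_width: 0.372
grasp_force: 59.5
```

Emit:
{"op": "send_rows", "data": {
  "rows": "0 0 -0.001 0; 0 0 -0.004 0; 0 0 -0.009 0; 0 0 -0.016 0; 0 0 -0.026 0; 0 0 -0.037 0; 0 0 -0.046 0; 0 0 -0.05 0; 0 0 -0.05 0; 0 0 -0.05 0"
}}

```text
t: 11.0
eef_pos: [0.5457, 0.2657, 0.2007]
tcp_rot: [0.0, 0.974, 0.228, -0.0]
contact_force: [-0.6, 0.1, -2.3]
gripper_width: 0.371
grasp_force: 59.6
```

Run:
```python
from h import *
f=optics.grab_frame("wrist");s=optics.grab_frame("scene")
o=telemetry.get_obs();p=o["eef_pos"];print(p,o["contact_force"],o["grasp_force"],o["gripper_width"])
q=proj(s,p-[0,0,.134])[0];print(q,proj(f,p-[0,0,.134]))
A=cv2.resize(f["color"][150:250,235:335,::-1],None,fx=3.9,fy=3.9,interpolation=cv2.INTER_CUBIC)
B=crop(s["color"],q,39//1,5)
cv2.imwrite("pics/w5.png",np.hstack([A,B]))
```

```text
[0.54555395 0.26557068 0.20028034] [ 0.08806841 -0.72117289 -2.25632146] 59.561322927474976 0.37133231594295885
[326.16439808 187.33895613] [[280.02023    200.55944809]]
```

View pics/w5.png

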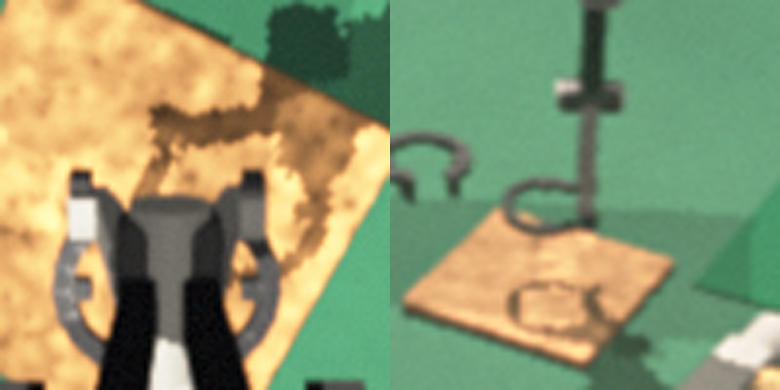

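The view shows the ring spread and hanging level from the tips, well clear of the pad (scene crop ring at (550,205)). In the wrist crop the lugs are at (83,205) and (253,205), with the teeth near (85,288) and (240,287). I carry it high towards the drum with the same yaw.

Emit:
{"op": "send_rows", "data": {
  "rows": "0 0 -0.005 0; 0 0 -0.02 0; 0 0 -0.04 0; -0.003 0.007 -0.055 0; -0.010 0.02 -0.067 0; -0.02 0.04 -0.07 0; -0.034 0.068 -0.07 0; -0.05 0.1 -0.07 0; -0.067 0.134 -0.07 0; -0.084 0.168 -0.07 0"
}}

```text
t: 12.1
eef_pos: [0.5446, 0.0755, 0.2714]
tcp_rot: [0.0, 0.974, 0.228, 0.0]
contact_force: [0.1, -0.5, -1.2]
gripper_width: 0.372
grasp_force: 59.7
```

Emit:
{"op": "send_rows", "data": {
  "rows": "-0.017 0.034 0 0; -0.034 0.068 0 0; -0.051 0.102 0 0; -0.068 0.136 0 0; -0.085 0.17 0 0; -0.1 0.2 0 0; -0.115 0.23 0 0; -0.127 0.255 0 0; -0.137 0.273 0 0; -0.143 0.285 0 0"
}}

```text
t: 13.1
eef_pos: [0.5426, -0.2433, 0.2712]
tcp_rot: [0.0, 0.974, 0.227, -0.0]
contact_force: [-0.2, 0.3, -2.2]
gripper_width: 0.369
grasp_force: 59.7
```

Emit:
{"op": "send_rows", "data": {
  "rows": "0 0.001 0 0; 0 0.001 0 0; 0 0.001 0 0; 0 0.001 0 0"
}}

```text
t: 13.5
eef_pos: [0.5442, -0.2409, 0.2709]
tcp_rot: [-0.0, 0.974, 0.229, -0.0]
contact_force: [-0.3, -0.0, -1.6]
gripper_width: 0.373
grasp_force: 59.8
```

Run:
```python
from h import *
go([.5437,-.2420,.248],116.4)
print(telemetry.get_obs()["contact_force"])
```

```text
t 13.5 tcp [ 544.2 -240.9  270.9] yaw_y -63.56 tilt [-0.0002  0.0003] w 0.373
shift mm [-1.   0.8 22.9] turn 0.04 or -180.0 q6 0.67
[-0.26573198 -0.04119989 -1.62714906]
```

Emit:
{"op": "send_rows", "data": {
  "rows": "-0.001 0.001 0.005 0; -0.001 0.001 0.013 0; -0.001 0.001 0.021 0; -0.001 0.001 0.027 0; -0.001 0.001 0.03 0; -0.001 0.001 0.03 0; -0.001 0.001 0.03 0; -0.001 0.001 0.03 0"
}}

```text
t: 14.3
eef_pos: [0.5439, -0.2433, 0.2411]
tcp_rot: [0.0, 0.974, 0.228, 0.0]
contact_force: [0.6, 0.3, -1.7]
gripper_width: 0.37
grasp_force: 59.8
```

Run:
```python
from h import *
f=optics.grab_frame("wrist");s=optics.grab_frame("scene");t=optics.grab_frame("top")
go([.5437,-.2420,.24],116.4);o=telemetry.get_obs();p=o["eef_pos"];T=rot(o["tcp_rot"]);print(o["contact_force"])
ax=np.array([.5233,-.2505])
a=np.linspace(0,2*np.pi,13)[:-1]
cir=lambda c,r,z:np.c_[c[0]+r*np.cos(a),c[1]+r*np.sin(a),0*a+z]
rc=p-.022*T[:,0]
cw=proj(f,[*ax,.091])[0];q=proj(s,[*ax,.085])[0];print("crop origins",cw,q)
x0,y0=int(cw[0])-40,int(cw[1])-45;x1,y1=int(q[0])-32,int(q[1])-36
A=cv2.resize(f["color"][y0:y0+80,x0:x0+80,::-1],None,fx=5,fy=5,interpolation=cv2.INTER_CUBIC)
B=cv2.resize(s["color"][y1:y1+64,x1:x1+64,::-1],None,fx=6.25,fy=6.25,interpolation=cv2.INTER_CUBIC)
for im,F,x,y,k in((A,f,x0,y0,5),(B,s,x1,y1,6.25)):
    for P,c in((cir(ax,.015,.0905),(0,0,255)),(cir(rc[:2],.022,p[2]-.1388),(255,0,255))):
        for u in proj(F,P): cv2.circle(im,tuple(int(v) for v in (u+.5-[x,y])*k),1,c,-1)
print(x0,y0,x1,y1)
np.savez("pics/hover.npz",f=f["color"],s=s["color"],t=t["color"])
cv2.imwrite("pics/w6.png",np.hstack([A,B]))
```

```text
t 14.45 tcp [ 543.9 -243.3  241.1] yaw_y -63.63 tilt [ 0.0005 -0.0003] w 0.372
shift mm [ 0.4 -1.2  1.1] turn -0.03 or 180.0 q6 0.67
[-0.52134361 -0.29446395 -1.69831656]
crop origins [276.94451104 218.91428985] [184.87022052 309.96614456]
236 173 152 273
```

View pics/w6.png

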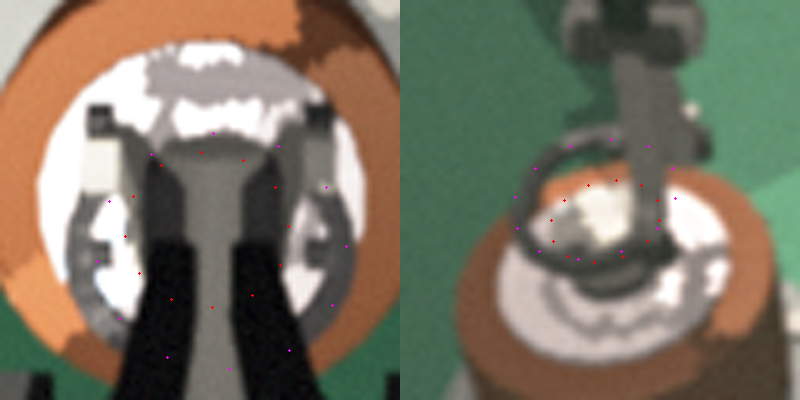

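The hover view shows the ring level, just above the nose. In the wrist crop its outer edges are at 67/355 (mid 211), the lugs at 87/333 and the teeth at row 250. The washer edges are at 38/365 (mid 201), so the axle is a little to the left. I compute this difference from back-projected edges.

Run:
```python
from h import *
from scipy.optimize import least_squares
f=optics.grab_frame("wrist");s=optics.grab_frame("scene")
o=telemetry.get_obs();p=o["eef_pos"];T=rot(o["tcp_rot"])
def tool(P): return np.round(1e3*(np.atleast_2d(P)-p)@T,1)[:,:2]
def washer(F,c0,name):
    im=cv2.GaussianBlur(F["color"],(3,3),0).astype(int)
    pts=[]
    for t in np.radians(np.arange(0,360,4)):
        r=np.arange(.022,.042,.0003);uv=proj(F,np.c_[c0[0]+r*np.cos(t),c0[1]+r*np.sin(t),0*r+.072])
        v=np.array([cv2.getRectSubPix(F["color"],(1,1),(float(a),float(b)))[0,0] for a,b in uv]).astype(float)
        sat=(v.max(1)-v.min(1))/(v.max(1)+1)
        for i in range(len(r)-12):   # grey/white inside, orange outside
            if sat[i:i+4].max()<.25 and sat[i+8:i+12].min()>.38 and v[i:i+4].mean()>120:
                j=i+np.argmax(sat[i:i+12]>.3);pts.append(uv[j]);break
    P=back(F,np.array(pts),.072)[:,:2]
    r=least_squares(lambda q:np.hypot(*(P-q).T)-.032,c0,loss="soft_l1",f_scale=.0007);e=np.abs(r.fun)
    print(name,len(P),"centre",np.round(r.x*1e3,1),"rms",np.sqrt(np.mean(e**2))*1e3,"tool",tool([*r.x,p[2]]))
washer(f,[.5233,-.2505],"wrist");washer(s,[.5233,-.2505],"scene")
W=lambda x,y,z: back(f,[236+x/5-.4,173+y/5-.4],z)[0]
zr=p[2]-.1428;k=.022
print("ring outer L,R",tool([W(67,235,zr+.004),W(355,235,zr+.004)]),"lug outer",tool([W(87,165,zr+.01),W(333,160,zr+.01)]))
print("teeth",tool([W(112,250,zr+.004),W(305,250,zr+.004)]),"lug top front/back L",tool([W(103,137,zr+.01),W(103,192,zr+.01)]))
S=lambda x,y,z: back(s,[152+(x-400)/6.25-.4,273+y/6.25-.4],z)[0]
print("scene ring left/top/bottom",tool([S(512,210,zr+.002),S(585,128,zr+.002),S(580,275,zr+.002)]))
```

```text
wrist 57 centre [ 522.7 -249.5] rms 0.6178494410084594 tool [[-21.7  -3.8]]
scene 48 centre [ 523.9 -251.6] rms 1.2316805870615701 tool [[-21.5  -1.4]]
ring outer L,R [[-18.6 -27.2]
 [-18.6  23.5]] lug outer [[ -4.1 -22.9]
 [ -3.2  18.9]]
teeth [[-21.4 -19.4]
 [-21.4  14.7]] lug top front/back L [[  0.8 -20.1]
 [ -8.9 -20.3]]
scene ring left/top/bottom [[-44.3   4.2]
 [-32.7 -27.4]
 [-19.3  25.5]]
```

Run:
```python
from h import *
from scipy.optimize import least_squares
f=optics.grab_frame("wrist");s=optics.grab_frame("scene")
o=telemetry.get_obs();p=o["eef_pos"];T=rot(o["tcp_rot"]);zr=p[2]-.1428
def band(F,c,angs,sp,z):
    out=[]
    for sg in(1,-1):
        hc=np.array([c[0]-.0004,c[1]+sg*sp])
        for a in np.radians(angs):
            r=np.arange(.011,.029,.00025);d=np.c_[hc[0]+r*np.cos(a),hc[1]+sg*r*np.sin(a),0*r]
            uv=proj(F,p+d@T.T-[0,0,p[2]-z])
            v=np.array([cv2.getRectSubPix(F["color"],(1,1),(float(x),float(y)))[0,0] for x,y in uv]).astype(float)
            m=((v.max(1)<135)&((v.max(1)-v.min(1))/(v.max(1)+1)<.25)).astype(int)
            e=np.flatnonzero(np.diff(np.r_[0,m,0]));runs=[(i,j) for i,j in zip(e[::2],e[1::2]) if 14<=j-i<=28 and i>2 and j<len(r)-2]
            if len(runs)==1: i,j=runs[0];R_=(r[i]+r[j-1])/2;out.append((sg,np.degrees(a),hc[0]+R_*np.cos(a),hc[1]+sg*R_*np.sin(a)))
    return np.array(out)
for n,F,angs in(("wrist",f,range(60,150,4)),("scene",s,range(60,180,4))):
    c=np.array([-.023,-.002]);sp=.0039
    for _ in range(6):
        b=band(F,c,angs,sp,zr+.003)
        if len(b)<6: print(n,"few",len(b));break
        g=lambda q:np.hypot(b[:,2]-(q[0]-.0004),b[:,3]-(q[1]+b[:,0]*sp))-.0195
        r=least_squares(g,c,loss="soft_l1",f_scale=.0007);c=r.x
    print(n,len(b),np.sum(b[:,0]>0),"centre tool mm",np.round(c*1e3,1),"rms",np.std(r.fun)*1e3,"angs",b[:,1][b[:,0]>0],b[:,1][b[:,0]<0])
```

```text
wrist 24 14 centre tool mm [-21.9  -2.3] rms 0.42719540056625177 angs [ 60.  64.  68.  72.  76.  80. 104. 108. 112. 116. 120. 124. 128. 132.] [ 84. 100. 104. 108. 112. 116. 120. 136. 140. 148.]
scene 13 12 centre tool mm [-21.2  -0.4] rms 0.3708243693223585 angs [124. 128. 132. 136. 140. 144. 148. 152. 156. 160. 164. 168.] [176.]
```

Both cameras agree that the axle is about 1.3 mm towards tool −y of the ring centre and matches along x. I correct this and descend gently.

Emit:
{"op": "send_rows", "data": {
  "rows": "0 -0.0007 0 0; 0 -0.0013 0 0; 0 -0.0013 0.002 0; 0 -0.0013 0.004 0; 0 -0.0013 0.006 0; 0 -0.0013 0.008 0; 0 -0.0013 0.0095 0; 0 -0.0013 0.011 0; 0 -0.0013 0.011 0"
}}

```text
t: 15.55
eef_pos: [0.543, -0.242, 0.2295]
tcp_rot: [-0.0, 0.974, 0.228, -0.0]
contact_force: [-0.3, -1.0, -1.6]
gripper_width: 0.368
grasp_force: 59.8
```

Emit:
{"op": "send_rows", "data": {
  "rows": "0 0 0.0015 0; 0 0 0.003 0; 0 0 0.0045 0; 0 0 0.006 0; 0 0 0.0075 0; 0 0 0.009 0; 0 0 0.0105 0; 0 0 0.0105 0"
}}

```text
t: 16.35
eef_pos: [0.543, -0.242, 0.2191]
tcp_rot: [-0.0, 0.974, 0.228, -0.0]
contact_force: [0.4, -0.1, -1.5]
gripper_width: 0.367
grasp_force: 59.8
```

Emit:
{"op": "send_rows", "data": {
  "rows": "0 0 0.0007 0; 0 0 0.0014 0; 0 0 0.002 0; 0 0 0.0025 0; 0 0 0.003 0; 0 0 0.003 0"
}}

```text
t: 16.95
eef_pos: [0.5431, -0.242, 0.2163]
tcp_rot: [-0.0, 0.974, 0.228, -0.0]
contact_force: [-0.0, -0.0, -2.3]
gripper_width: 0.374
grasp_force: 59.8
```

Emit:
{"op": "send_rows", "data": {
  "rows": "0 0 0.0004 0; 0 0 0.0008 0; 0 0 0.0012 0; 0 0 0.0012 0; 0 0 0.0012 0"
}}

```text
t: 17.45
eef_pos: [0.5432, -0.242, 0.2151]
tcp_rot: [-0.0, 0.974, 0.228, -0.0]
contact_force: [-0.0, 0.4, -1.8]
gripper_width: 0.37
grasp_force: 59.8
```

Emit:
{"op": "send_rows", "data": {
  "rows": "0 0 0.0003 0; 0 0 0.0006 0; 0 0 0.0009 0; 0 0 0.0009 0; 0 0 0.0009 0"
}}

```text
t: 17.95
eef_pos: [0.5432, -0.242, 0.2142]
tcp_rot: [0.0, 0.974, 0.228, 0.0]
contact_force: [-0.3, 0.4, -1.9]
gripper_width: 0.374
grasp_force: 59.8
```

Emit:
{"op": "send_rows", "data": {
  "rows": "0 0 0.0003 0; 0 0 0.0005 0; 0 0 0.0008 0; 0 0 0.0008 0; 0 0 0.0008 0"
}}

```text
t: 18.45
eef_pos: [0.5434, -0.2421, 0.2138]
tcp_rot: [0.0, 0.974, 0.228, 0.0]
contact_force: [-1.0, 0.9, 2.5]
gripper_width: 0.371
grasp_force: 60.0
```

Run:
```python
from h import *
z=[telemetry.get_obs() for _ in range(4)];print([o["contact_force"].round(1) for o in z],z[-1]["eef_pos"])
f=optics.grab_frame("wrist")
p=telemetry.get_obs()["eef_pos"];s=optics.grab_frame("scene");q=proj(s,[.5233,-.2505,.078])[0]
np.savez("pics/down.npz",f=f["color"],s=s["color"])
```

```text
[array([-1. ,  0.9,  2.5]), array([-1. ,  0.9,  2.5]), array([-1. ,  0.9,  2.5]), array([-1. ,  0.9,  2.5])] [ 0.54338133 -0.24210827  0.21377986]
```

Run:
```python
from h import *
from scipy.optimize import least_squares
f=optics.grab_frame("wrist");s=optics.grab_frame("scene")
o=telemetry.get_obs();p=o["eef_pos"];T=rot(o["tcp_rot"])
def band(F,P,n,sg):
    pass
# scene: outer rear edge of ring: sample ring model at z and report best (x,y,z,tilt) by dark-band residual
def fit(F,angs,z,c0):
    c=np.array(c0)
    for _ in range(6):
        out=[]
        for sg in(1,-1):
            hc=np.array([c[0]-.0004,c[1]+sg*.0039])
            for a in np.radians(angs):
                r=np.arange(.013,.027,.00025);d=np.c_[hc[0]+r*np.cos(a),hc[1]+sg*r*np.sin(a),0*r]
                uv=proj(F,p+d@T.T-[0,0,p[2]-z])
                v=np.array([cv2.getRectSubPix(F["color"],(1,1),(float(x),float(y)))[0,0] for x,y in uv]).astype(float)
                m=(v.max(1)<125).astype(int);e=np.flatnonzero(np.diff(np.r_[0,m,0]))
                k=[(i,j) for i,j in zip(e[::2],e[1::2]) if 12<=j-i<=30 and i>1 and j<len(r)-1]
                if len(k)==1:
                    i,j=k[0];R_=(r[i]+r[j-1])/2;out.append((sg,np.degrees(a),hc[0]+R_*np.cos(a),hc[1]+sg*R_*np.sin(a)))
        b=np.array(out)
        if len(b)<6: return "few",len(b)
        q=least_squares(lambda q:np.hypot(b[:,2]-q[0]+.0004,b[:,3]-q[1]-b[:,0]*.0039)-.0195,c,loss="soft_l1",f_scale=.0007);c=q.x
    return len(b),np.round(c*1e3,1),round(np.std(q.fun)*1e3,2)
for z in(.074,.078):
    print(z,"wrist",fit(f,range(60,150,4),z,[-.022,-.002]),"scene",fit(s,range(100,180,4),z,[-.0215,-.001]))
print("axis tool wrist/scene",*[((np.array([*c,p[2]])-p)@T*1e3).round(1)[:2] for c in([.5227,-.2495],[.5239,-.2516])])
```

```text
0.074 wrist (23, array([-21.3,  -2.2]), np.float64(1.18)) scene (20, array([-21.4,  -0.9]), np.float64(0.26))
0.078 wrist (21, array([-19.6,  -2.5]), np.float64(1.15)) scene (20, array([-19.8,   2.4]), np.float64(0.29))
axis tool wrist/scene [-21.8  -2.6] [-21.7  -0.1]
```

Emit:
{"op": "send_rows", "data": {
  "rows": "0 0 0.0002 0; 0 0 0.0004 0; 0 0 0.0004 0; 0 0 0.0004 0; 0 0 0.0004 0"
}}

```text
t: 19.15
eef_pos: [0.5436, -0.2422, 0.2137]
tcp_rot: [0.0, 0.974, 0.228, 0.001]
contact_force: [-0.3, 1.2, 7.2]
gripper_width: 0.372
grasp_force: 60.2
```

Firm contact: the height reading holds at 0.2137 while the force rises to 7 N, so the ring is seated on the washer and still spread. I hand the job in.

```bash
python3 -c "
from cell import workorder
print(workorder.finish_job())"
```

```text
the job is handed in; nothing more can be done
None
```

I handed the job in at about 19 s: by force and camera measurements the ring lies on the washer at the groove, and the pliers are still squeezed to the stop, holding it spread; no verdict came back.

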